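# Shut and lock the ice-well hatch of a drinks trolley

### The job

Push the open hatch of the trolley's ice well down with the fingertips until it is fully shut on its flange. Then set a fingertip in the slot of the round quarter-turn fastener and turn it clockwise (seen from above) right to its stop, so that the hatch is locked and the slot points at the hatch's front edge. Only push and turn, do not lift anything; leave the shaker, the two tumblers and the jigger standing where they are, and finish with the hand clear.

Things in the scene. Friction and masses are not known exactly. Their poses are not given: they have to be found in the camera images.
- trolley: black steel drinks trolley, 460 x 800 mm, fixed, with a clear glass top; in its middle a stainless ice well (flange 263 x 282 mm, 12 mm high) with a hatch. Origin: centre of the glass's upper face. x points away from its front edge (the robot's side), y to its left end, z up. A thin gallery rail stands 42 mm above the glass along the far edge and both ends, none at the front.
- hatch (a joint): angle of the hatch, rad: 0 fully shut on the flange (hard stop), positive open, front edge up (starts 0.3 to 0.65). Stiff hinges hold it at any angle; 2 to 8 N down near its front edge moves it. Insulated stainless slab 240 mm wide (y), 220 deep, 24 thick, 0.9 kg, hinged at its far edge. Fastener locked: it cannot be opened; fastener turned home while open: it cannot be shut.
- hatch_hinge (a point): point on the hatch's hinge axis, midway along its width, 16 mm above the glass; stays put as the hatch swings. Shut, the hatch's upper face is 21 mm above this point and its front edge 225 mm in front of it (towards the trolley's -x). Axes turn with the hatch: x from front edge to hinge, y along the axis, z out of its upper face.
- hatch_front (a point): middle of the hatch's upper front edge; moves with the hatch. Same axes as hatch_hinge.
- cam (a joint): turn of the quarter-turn fastener, rad: 0 unlocked (hard stop, slot parallel to the hatch's front edge), grows clockwise seen from above, 1.571 locked (hard stop, slot square to the front edge). Takes about 0.12 N m and stays where it is left. The start may be anywhere from 0 to 0.25.
- cam_slot (a point): centre of the fastener at the slot's mouth: round rotor 84 mm across, flush in the hatch's upper face, 60 mm behind its front edge (165 mm before the hinge axis) on the middle line. A straight slot 30 mm wide, 14 mm deep, flat floor, upright walls, crosses it through the centre (83 mm long, ends closed by the hatch). Axes turn with the rotor: y along the slot, z out of the face.
- shaker: stainless cocktail shaker, 88 mm across, 208 mm tall, 0.35 kg, standing loose on the glass beside the well; origin at the centre of its foot, z up. Not to be disturbed.
- tumbler_a: clear glass tumbler, 80 mm across, 90 mm tall, standing loose on the glass; origin at the centre of its foot, z up. Not to be disturbed.
- tumbler_b: second clear glass tumbler, the same as the first; origin at the centre of its foot, z up. Not to be disturbed.
- jigger: chrome jigger (double measuring cup with a narrow waist), 44 mm across, 75 mm tall, standing loose on the glass; origin at the centre of its foot, z up. Not to be disturbed.

How it is judged:
By the outcome, as a careful person would: the job done as asked, in the order asked, and still so for the second after the job is handed in, with the robot touching nothing.
It also fails if it takes over 54 s, if anything falls off the work surface, if the arm or the gripper's body presses on something with over 40 N, if the wrist force passes 120 N, or if a joint passes its speed limit or range.

### The arm

A 7-joint arm with a two-finger parallel gripper is mounted at the origin on the work surface. World frame = base frame: x ahead of the robot, y to its left, z up, the work surface at z = 0. Lengths are in m, angles in rad, forces in N, time in s.
With the tool pointing down it reaches from about 0.35 to 0.775 m from the base axis. Payload 3.1 kg.
Tool frame: the origin (TCP) lies midway between the tips of the shut fingers; the grasp point (between the pads) lies 19 mm behind it (grip_point_offset is the distance from the TCP to the grasp point, in m); z points along the fingers, y is the line along which they close (so a half turn about z gives the same grasp; the last joint's range is limited). The gripper opens to 85 mm and grips with 20 to 120 N. Pads are 22 mm wide; open, the fingers measure 114 mm over their backs; the gripper's body (76 mm by 85 mm) begins 54 mm behind the grasp point. The pads swing forward as they close: fully open they stand 13 mm farther back than shut.
Start: joints at [-1.145, 0.311, 0.014, 1.512, -0.004, 1.319, -0.027], TCP at [0.248, 0.491, 0.206] pointing down, gripper open.
Joint ranges: [-2.7, 2.7], [-0.3, 1.91], [-1.27, 1.3], [0.12, 2.57], [-1.44, 4.58], [0.2, 2.03], [-3.05, 3.05]. Speed limits (rad/s): [2.79, 2.79, 3.14, 3.14, 3.14, 3.14, 3.14].

### API

Orientations are given as a rotation vector (axis times angle).
In Python, from plant import goto, servo_line, move_joints, move_gripper, pause, solve_ik, observe, camera, MotionError, close_job, grip_point_offset gives the robot as it stands. Calls block until the motion is done:
- goto(position, orientation): joint-space move of the TCP to a pose.
- servo_line(position, max_speed=0.15, attitude=None, until_force=None): straight line of the TCP; attitude=None keeps the orientation; max_speed is the mean speed in m/s. With until_force (N) it stops when the force on the tool has changed by that much, and returns True; else False.
- move_joints(angles): joint-space move.
- move_gripper(opening, force=None): finger opening in m; force is the grip in N (None keeps the last); returns when the fingers have stopped.
- pause(seconds).
- solve_ik(position, orientation): joint angles nearest the present ones, or None.
- observe(): the state.
- camera(name): name is "side" or "top" or "wrist"; returns a dict with "color" (480x640x3 uint8, red, green, blue), "vertical_fov" (degrees; the focal length in pixels is half the picture's height over the tangent of half this angle, whatever the lens; pixels are square), "cx", "cy" (the principal point, pixels), "D" ([k1, k2, p1, p2, k3] as OpenCV has them; the pictures are not rectified), "R" (3x3) and "t" (3): a world point X has camera coordinates R X + t; the wrist camera has in their place "T_tool_cam" (4x4, takes a point from camera to tool coordinates, whose origin is the TCP and whose axes are the flange's). Camera axes: x right, y down, z forward; pixel columns grow to the right and rows downward; lengths in m; the calibration is good to about 2 mm. A picture is of the moment at which its call begins: read the wrist's pose just before it. There is no depth.
A pose or a line that the arm cannot do raises MotionError and nothing moves.
- close_job(): hands the job in; it is judged then, once.
The state is a dict: "time_s": time; "qpos": joint angles; "joint_vel": joint speeds; "tau": joint torques, N m; "position": TCP position; "orientation": TCP orientation; "wrist_force": force on the tool from outside, world axes, zero at the start; "moment": the same for the moment, N m; "finger_gap": finger opening in m; "finger_force": force on a finger pad.
Only numpy, scipy, OpenCV 4.12 (cv2) and the standard library are available. Lean on these libraries where they do the work, as an engineer would, in place of code of your own. Each camera call takes 0.05 s, during which the arm holds its last target. There are 200 camera calls.

## Working session

There is one attempt and no reset: what is moved stays moved. The work goes in short steps, each a Python script; the robot and the scene stay as the last script left them, time stands still between calls to the robot, and variables do not carry over. Pictures are saved under pics/ and viewed, at most 10 in all, crops included, and the job is handed in when it is done.

```bash
mkdir -p pics; ls; python3 - <<'E'
from plant import *
import cv2,numpy as np,pickle
print(observe()); print(grip_point_offset)
for n in("top","side"):
    c=camera(n); pickle.dump(c,open(f"{n}.pkl","wb")); cv2.imwrite(f"pics/{n}0.png",c["color"][:,:,::-1])
    print({k:v for k,v in c.items() if k!="color"})
print(camera("wrist")["T_tool_cam"])
E
```

```text
pics
{'time_s': 0.0, 'qpos': array([-1.14473517,  0.31171403,  0.01396003,  1.51307363, -0.00438678,
        1.31921155, -0.02717719]), 'joint_vel': array([ 9.12393439e-05,  3.10476624e-04, -9.52287664e-04,  4.75910996e-04,
        2.32545737e-04,  5.88735248e-04,  1.34761811e-03]), 'tau': array([-7.09034930e-05, -3.79912555e+01,  1.45961274e-01, -2.30587649e+01,
        1.21788145e-02,  1.36716716e-02,  2.17010000e-05]), 'position': array([0.24760795, 0.49021131, 0.20442079]), 'orientation': array([-0.72776819, -3.05566663,  0.00366322]), 'wrist_force': array([ 0.2587265 , -0.14163235, -0.46675609]), 'moment': array([-0.00029018,  0.02062626,  0.00464119]), 'finger_force': 0.0, 'finger_gap': 0.08539448130466368}
0.0187
{'vertical_fov': 48.77055868623671, 'cx': 315.39253259696085, 'cy': 242.6527573806576, 'D': array([-0.13211228,  0.        ,  0.        ,  0.        ,  0.        ]), 'R': array([[-0.0113449 , -0.99947353,  0.0303967 ],
       [-0.99299203,  0.00768472, -0.1179312 ],
       [ 0.11763552, -0.0315216 , -0.99255643]]), 't': array([0.02135427, 0.60682492, 1.03418554])}
{'vertical_fov': 52.36353649518021, 'cx': 319.8103382630637, 'cy': 236.23692766615076, 'D': array([-0.03968719,  0.        ,  0.        ,  0.        ,  0.        ]), 'R': array([[-0.99872187, -0.05034348,  0.00449086],
       [-0.03234288,  0.56827914, -0.82219995],
       [ 0.03884034, -0.82129431, -0.56918106]]), 't': array([0.60355508, 0.0680331 , 0.97335915])}
[[-6.04501020e-04 -9.58443635e-01 -2.85281324e-01  7.30772253e-02]
 [ 9.99999385e-01 -8.44658738e-04  7.18789226e-04 -9.64115689e-04]
 [-9.29884321e-04 -2.85280714e-01  9.58443556e-01 -1.67804956e-01]
 [ 0.00000000e+00  0.00000000e+00  0.00000000e+00  1.00000000e+00]]
```

View pics/top0.png

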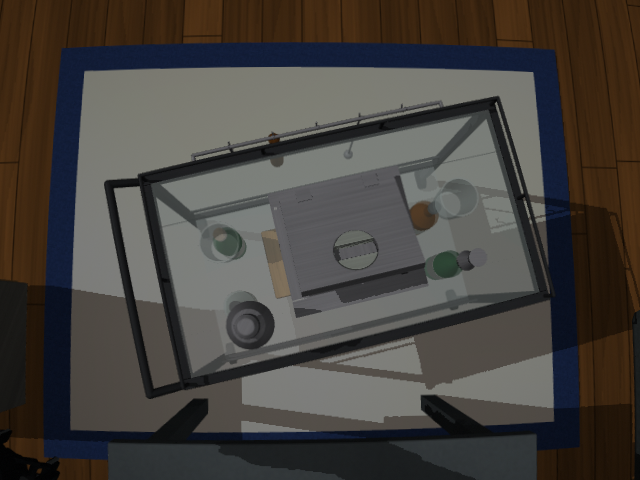

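View pics/side0.png

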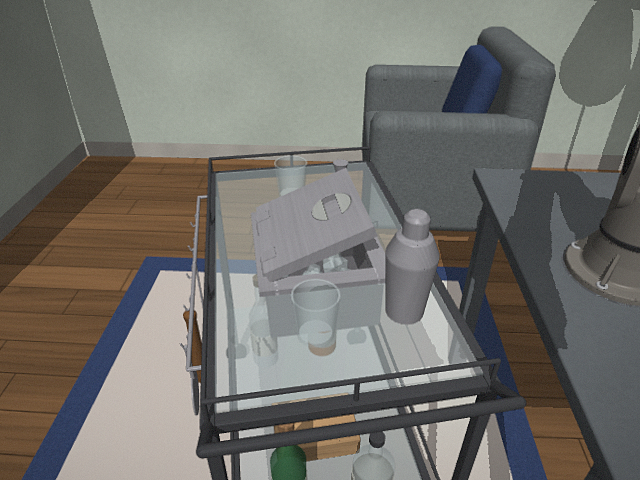

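The top view shows the hatch at about (272,195), (397,175), (425,262) and (300,292), with the rotor at (356,250), the shaker at (250,325), tumblers at (222,242) and (458,198), and the jigger near (470,259). The side view shows the hatch open, with the rotor at (332,207) and the shaker at (410,270). I'll zoom in on the hatch.

```bash
python3 - <<'E'
import cv2,pickle,numpy as np
for n,(x,y,w,h) in {"top":(250,150,200,150),"side":(240,160,160,120)}.items():
    im=pickle.load(open(n+".pkl","rb"))["color"][:,:,::-1]
    c=cv2.resize(im[y:y+h,x:x+w],(800,600),interpolation=cv2.INTER_CUBIC)
    cv2.imwrite(f"pics/{n}c.png",cv2.convertScaleAbs(c,alpha=1.6,beta=0))
E
```

```text
(no output)
```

View pics/topc.png

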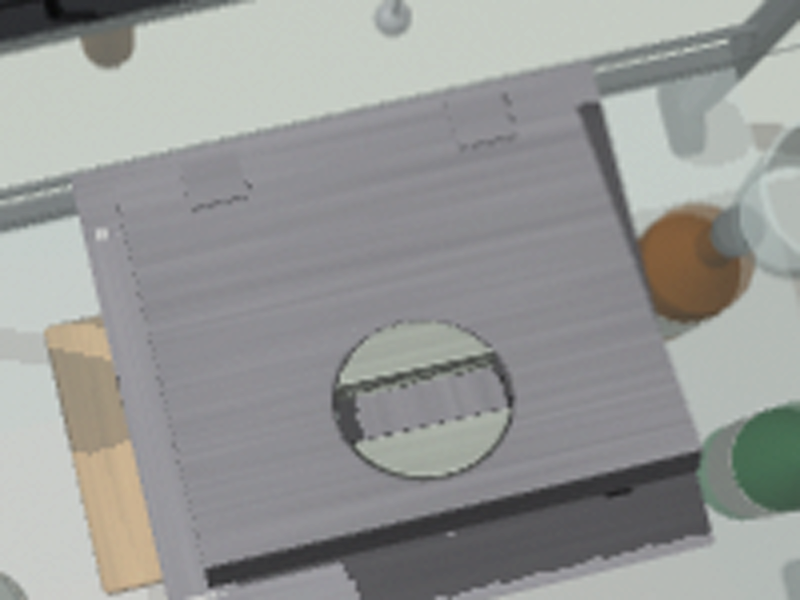

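View pics/sidec.png

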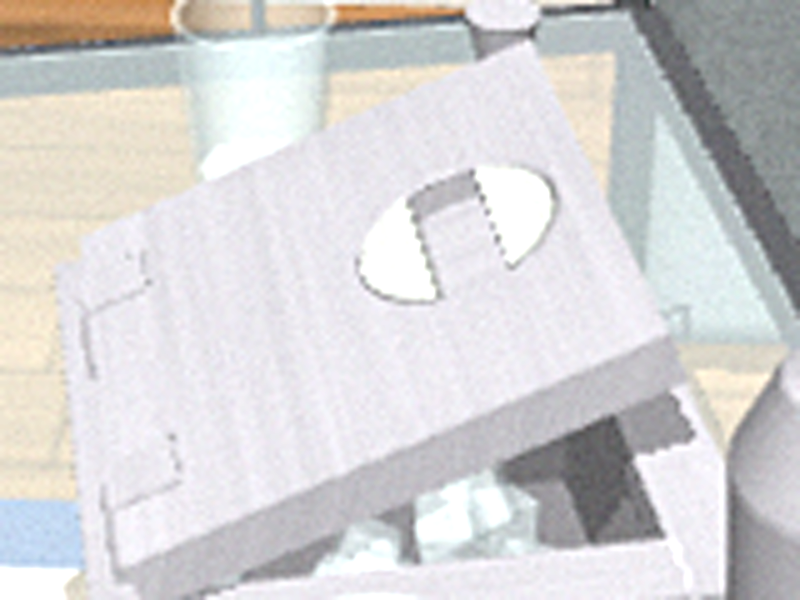

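The crops give matching points in both views:
- Rotor centre: top (355.8,250), side (331.4,206.6).
- Front-left corner: (302,292.5) and (373.6,227).
- Front-right corner: (425,263.8) and (346,168.4).
- Hinge-left corner: (280,201.3) and (263.6,275).

The slot is nearly parallel to the front edge.

```bash
cat > h.py <<'E'
import numpy as np,cv2,pickle
from scipy.spatial.transform import Rotation as Ro
def K(c):
    f=240/np.tan(np.radians(c["vertical_fov"]/2)); return np.array([[f,0,c["cx"]],[0,f,c["cy"]],[0,0,1]])
def proj(c,X): return cv2.projectPoints(np.atleast_2d(X).astype(float),cv2.Rodrigues(c["R"])[0],c["t"],K(c),c["D"])[0][:,0]
def ray(c,uv):
    p=cv2.undistortPoints(np.array([[uv]],float),K(c),c["D"])[0,0]; d=c["R"].T@np.r_[p,1]; return -c["R"].T@c["t"],d/np.linalg.norm(d)
def plane(c,uv,z):
    o,d=ray(c,uv); return o+d*(z-o[2])/d[2]
def hatchR(yaw,th): return Ro.from_euler("z",yaw)*Ro.from_euler("y",th)
E
python3 - <<'E'
from h import *
from scipy.optimize import least_squares
T,S=[pickle.load(open(n+".pkl","rb")) for n in("top","side")]
M=np.array([[-.165,0,.021],[-.225,.12,.021],[-.225,-.12,.021],[-.005,.12,.021]])
t=np.array([[355.8,250],[302,292.5],[425,263.8],[280,201.3]]); s=np.array([[331.4,206.6],[373.6,227],[346,168.4],[263.6,275]])
def W(p): return p[:3]+hatchR(p[3],p[4]).apply(M)
r=least_squares(lambda p:np.r_[(proj(T,W(p))-t).ravel(),(proj(S,W(p))-s).ravel()],[.6,0,.0,-.2,.45])
print(r.x.round(4)); print(r.fun.reshape(-1,2).round(1)); print(W(r.x).round(3)); np.save("pose.npy",r.x)
g=r.x[2]-.016; print("glass z",g)
for n,uv,h in [("shaker cap",(247,325),.2),("tumA rim",(222,240),.09),("tumB",(460,198),.09),("jig",(478,258),.075)]:
    X=plane(T,uv,g+h); print(n,X.round(3), hatchR(r.x[3],0).inv().apply(X-r.x[:3]).round(3))
E
```

```text
[ 0.7233 -0.0299  0.0047  0.2171  0.4142]
[[ 0.3  0.9]
 [-0.4  0.2]
 [ 0.8 -0.2]
 [-0.5 -3.3]
 [ 0.1  0.4]
 [-0.2 -0.1]
 [-0.1 -0.4]
 [ 2.2  0.8]]
[[ 0.584 -0.061  0.09 ]
 [ 0.505  0.045  0.114]
 [ 0.556 -0.19   0.114]
 [ 0.701  0.088  0.026]]
glass z -0.011331803057586486
shaker cap [0.449 0.138 0.189] [-0.232  0.223  0.184]
tumA rim [0.608 0.198 0.079] [-0.063  0.247  0.074]
tumB [ 0.689 -0.273  0.079] [-0.085 -0.23   0.074]
jig [ 0.57  -0.309  0.064] [-0.21  -0.24   0.059]
```

```bash
cat >> h.py <<'E'
def att(psi): return (Ro.from_euler("z",psi)*Ro.from_euler("x",np.pi)).as_rotvec()
def hp(p,x,y,z): return p[:3]+hatchR(p[3],0).apply([x,y,z])
E
python3 - <<'E'
from h import *
from plant import *
from scipy.optimize import least_squares
T,S=[pickle.load(open(n+".pkl","rb")) for n in("top","side")]
M=np.array([[-.165,0,.021],[-.225,.12,.021],[-.225,-.12,.021]])
t=np.array([[355.8,250],[302,292.5],[425,263.8]]); s=np.array([[331.4,206.6],[373.6,227],[346,168.4]])
W=lambda p:p[:3]+hatchR(p[3],p[4]).apply(M)
r=least_squares(lambda p:np.r_[(proj(T,W(p))-t).ravel(),(proj(S,W(p))-s).ravel()],np.load("pose.npy"))
p=r.x; print(p.round(4),np.abs(r.fun).max())
np.save("pose.npy",p)
for psi in (p[3],p[3]-np.pi):
  for d in (0,-.8,-1.57,-1.85):
    for z in(.03,.3): 
      q=solve_ik(hp(p,-.165,0,0)+[0,0,z],att(psi+d)); print(round(psi,2),d,z,None if q is None else np.round(q,2))
o=observe()["position"]; print(solve_ik(o+[0,0,.12],observe()["orientation"]))
E
```

```text
[ 0.727  -0.0288  0.0114  0.2174  0.3777] 0.5693922765837556
0.22 0 0.03 [-0.44  0.59  0.75  1.7  -0.46  1.04 -0.89]
0.22 0 0.3 [-0.45  0.39  0.8   1.26 -0.28  1.6  -1.05]
0.22 -0.8 0.03 [-0.64  0.76  1.12  1.7  -0.74  1.17 -1.46]
0.22 -0.8 0.3 [-0.61  0.48  1.13  1.26 -0.43  1.65 -1.72]
0.22 -1.57 0.03 [-0.64  0.76  1.12  1.7  -0.74  1.17 -2.23]
0.22 -1.57 0.3 [-0.61  0.48  1.13  1.26 -0.43  1.65 -2.49]
0.22 -1.85 0.03 [-0.64  0.76  1.12  1.7  -0.74  1.17 -2.51]
0.22 -1.85 0.3 [-0.61  0.48  1.13  1.26 -0.43  1.65 -2.77]
-2.92 0 0.03 [-0.25  0.52  0.46  1.69 -0.27  0.99  2.1 ]
-2.92 0 0.3 [-0.33  0.36  0.61  1.25 -0.2   1.59  2.03]
-2.92 -0.8 0.03 [-0.3   0.54  0.54  1.69 -0.32  1.    1.34]
-2.92 -0.8 0.3 [-0.37  0.37  0.68  1.26 -0.23  1.6   1.26]
-2.92 -1.57 0.03 [-0.39  0.56  0.67  1.69 -0.4   1.02  0.63]
-2.92 -1.57 0.3 [-0.42  0.38  0.75  1.26 -0.26  1.6   0.51]
-2.92 -1.85 0.03 [-0.4   0.57  0.69  1.7  -0.41  1.03  0.37]
-2.92 -1.85 0.3 [-0.44  0.39  0.79  1.26 -0.27  1.6   0.24]
[-1.14864735  0.2823096   0.02011225  1.26179677 -0.0055673   1.59936896
 -0.02639231]
```

```bash
python3 - <<'E'
from h import *
from plant import *
p=np.load("pose.npy"); psi=p[3]-np.pi
o=observe()["position"]; servo_line(o+[0,0,.13],max_speed=.2)
goto(hp(p,-.185,0,.32),att(psi)); print(observe()["time_s"])
servo_line(hp(p,-.185,0,.15),max_speed=.15)
hit=servo_line(hp(p,-.185,0,-.012),max_speed=.05,until_force=28)
s=observe(); print(hit,s["position"],s["wrist_force"],s["time_s"])
print(hatchR(p[3],0).inv().apply(s["position"]-p[:3]))
servo_line(hp(p,-.165,0,.12),max_speed=.15)
s=observe(); c=camera("wrist"); c["pos"]=s["position"]; c["ori"]=s["orientation"]
pickle.dump(c,open("wrist.pkl","wb")); cv2.imwrite("pics/w1.png",c["color"][:,:,::-1])
c=camera("side"); cv2.imwrite("pics/side1.png",c["color"][:,:,::-1])
print(observe()["time_s"])
E
```

```text
3.2083
False [ 5.46817235e-01 -6.85075164e-02 -5.41109956e-04] [ 0.19081266  0.90845775 -0.52917927] 7.8833
[-1.84515105e-01  5.92303425e-05 -1.19219178e-02]
9.025
```

View pics/w1.png

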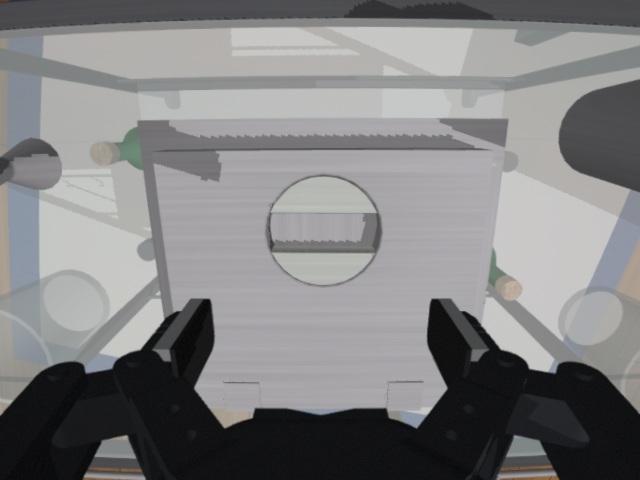

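View pics/side1.png

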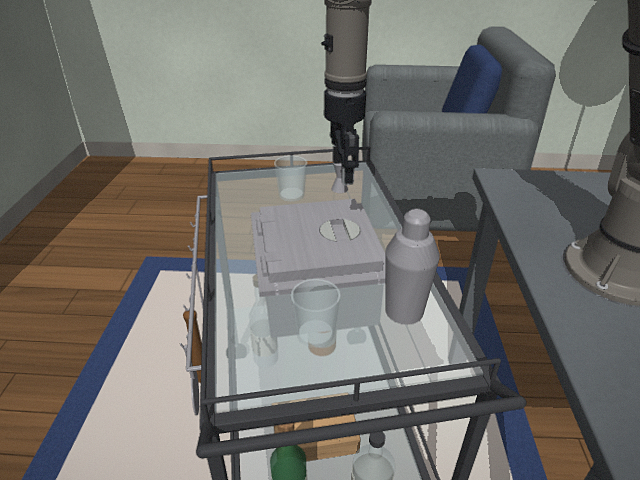

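The wrist view shows the hatch nearly flat, the rotor at (324,230), and the slot almost parallel to the front edge. The push ended with no force reading, so I'll press again with the fingers shut until I feel the hard stop.

```bash
python3 - <<'E'
from h import *
from plant import *
p=np.load("pose.npy"); psi=p[3]-np.pi
move_gripper(0.0)
servo_line(hp(p,-.205,.065,.05),max_speed=.15)
hit=servo_line(hp(p,-.205,.065,-.015),max_speed=.04,until_force=30)
s=observe(); print(hit,s["wrist_force"],s["time_s"],hatchR(p[3],0).inv().apply(s["position"]-p[:3]))
pause(.2); s=observe(); print(s["wrist_force"])
servo_line(hp(p,-.165,0,.12),max_speed=.2)
s=observe(); c=camera("wrist"); c["pos"]=s["position"]; c["ori"]=s["orientation"]
pickle.dump(c,open("wrist.pkl","wb")); cv2.imwrite("pics/w2.png",c["color"][:,:,::-1])
print(observe()["time_s"],s["finger_gap"])
E
```

```text
True [-1.51597658 -0.17313331  5.40876163] 11.8083 [-2.05158712e-01  6.49950790e-02 -7.04873042e-05]
[-0.74658674 -0.19475488  5.54752913]
12.925 7.880404712414366e-05
```

View pics/w2.png

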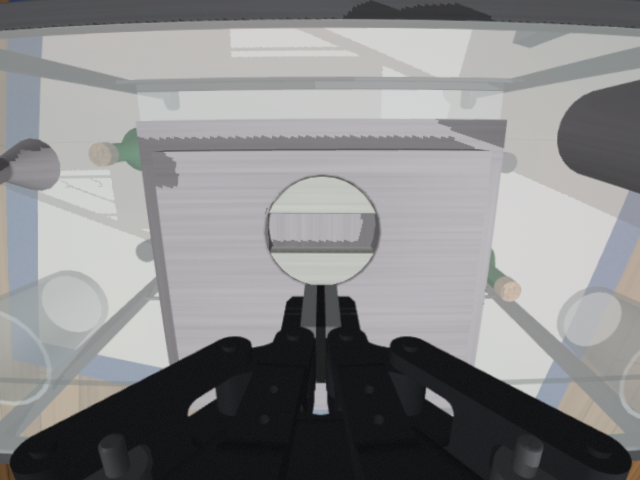

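The second push stopped at about 0 mm relative height, on 30 N. The wrist view shows the rotor centre at (323,230.5) and the front corners at (161,151) and (494,151). I'll refit with these points and press once more, harder, to confirm the stop.

```bash
python3 - <<'E'
from h import *
from plant import *
from scipy.optimize import least_squares
T,S,w=[pickle.load(open(n+".pkl","rb")) for n in("top","side","wrist")]
def wcam(w):
    X=np.eye(4);X[:3,:3]=Ro.from_rotvec(w["ori"]).as_matrix();X[:3,3]=w["pos"]
    I=np.linalg.inv(X@w["T_tool_cam"]); w["R"],w["t"]=I[:3,:3],I[:3,3]; return w
w=wcam(w)
M=np.array([[-.165,0,.021],[-.225,.12,.021],[-.225,-.12,.021]])
t=np.array([[355.8,250],[302,292.5],[425,263.8]]); s=np.array([[331.4,206.6],[373.6,227],[346,168.4]]); u=np.array([[323,230.5],[494,151],[161,151]])
W=lambda p,th:p[:3]+hatchR(p[3],th).apply(M)
r=least_squares(lambda p:np.r_[(proj(T,W(p,p[4]))-t).ravel(),(proj(S,W(p,p[4]))-s).ravel(),(proj(w,W(p,p[5]))-u).ravel()],np.r_[np.load("pose.npy")[:5],0.])
print(r.x.round(4)); print(r.fun.reshape(-1,2).round(1))
p=np.load("pose.npy")
servo_line(hp(p,-.205,.065,.02),max_speed=.2)
hit=servo_line(hp(p,-.205,.065,-.03),max_speed=.025,until_force=50)
st=observe(); print(hit,st["wrist_force"],st["time_s"],hatchR(p[3],0).inv().apply(st["position"]-p[:3]))
servo_line(hp(p,-.205,.065,.04),max_speed=.2)
E
```

```text
[ 0.7267 -0.0245  0.0149  0.2144  0.3774 -0.0242]
[[-2.2  0.4]
 [-3.3  0.3]
 [-1.5  0.2]
 [-0.2 -0.3]
 [ 0.1  0.2]
 [ 0.3 -0.5]
 [ 2.1  0.7]
 [-2.4  0.2]
 [-2.3 -1. ]]
True [-1.08029201 -0.22233249  6.26667389] 14.775 [-2.04964900e-01  6.50493152e-02 -6.27625738e-05]
```

```bash
cat >> h.py <<'E'
def wcam(w):
    X=np.eye(4);X[:3,:3]=Ro.from_rotvec(w["ori"]).as_matrix();X[:3,3]=w["pos"]
    I=np.linalg.inv(X@w["T_tool_cam"]); w["R"],w["t"]=I[:3,:3],I[:3,3]; return w
E
python3 - <<'E'
from h import *
from plant import *
w=wcam(pickle.load(open("wrist.pkl","rb"))); p=np.load("pose.npy")
R=Ro.from_rotvec(w["ori"])
print("tcp & back",[proj(w,w["pos"]+R.apply([0,y,-b])).round(0).tolist() for b in(0,.01,.019,.03) for y in (0,.0145)])
for z in(-.01,.0113,.0324):
    print(z,proj(w,[np.r_[hp(p,x,y,0)[:2],z] for x,y in((-.225,.12),(-.225,-.12),(-.165,0),(-.165,.042),(-.165,-.042),(-.123,0),(-.207,0))]).round(0).tolist())
s=observe(); c=camera("side"); i=c["color"][170:320,230:430,::-1]
cv2.imwrite("pics/s3.png",cv2.resize(i,(800,600),interpolation=cv2.INTER_CUBIC)); print(s["position"],proj(c,s["position"]))
E
```

```text
tcp & back [[[321.0, 282.0]], [[350.0, 282.0]], [[321.0, 290.0]], [[352.0, 290.0]], [[321.0, 299.0]], [[354.0, 299.0]], [[321.0, 311.0]], [[356.0, 311.0]]]
-0.01 [[464.0, 147.0], [173.0, 147.0], [319.0, 218.0], [367.0, 218.0], [270.0, 218.0], [319.0, 264.0], [319.0, 169.0]]
0.0113 [[474.0, 149.0], [163.0, 149.0], [319.0, 224.0], [371.0, 224.0], [267.0, 224.0], [319.0, 273.0], [319.0, 172.0]]
0.0324 [[486.0, 150.0], [151.0, 150.0], [319.0, 231.0], [375.0, 231.0], [263.0, 231.0], [319.0, 283.0], [319.0, 175.0]]
[ 0.51359221 -0.00948381  0.05194829] [[365.68225959 237.9048102 ]]
```

View pics/s3.png

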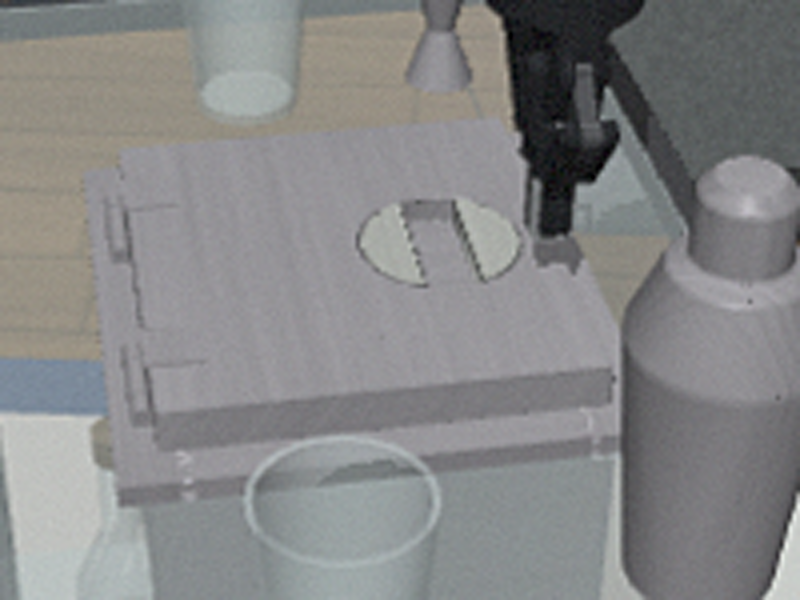

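The side view shows the hatch lying parallel on its flange. It also shows the real fingertip at about (367,229), against a projected TCP of (365.7,237.9). So the tips sit about 20 mm behind the reported TCP, and the touch height agrees with the vision. The hatch is shut.

Next I'll insert the shut fingers at the wrist-measured rotor centre, open them along the slot, and turn with joint 7.

```bash
python3 - <<'E'
from h import *
from plant import *
w=wcam(pickle.load(open("wrist.pkl","rb"))); p=np.load("pose.npy"); psi=p[3]-np.pi
c=plane(w,(323,230.5),.0323); print(c, hatchR(p[3],0).inv().apply(c-p[:3]))
servo_line(np.r_[c[:2],.05],max_speed=.2)
hit=servo_line(np.r_[c[:2],-.02],max_speed=.03,until_force=12)
s=observe(); print(hit,s["position"],s["wrist_force"],s["time_s"])
z=s["position"][2]
if hit and z<.003:
    servo_line(np.r_[c[:2],z+.002],max_speed=.03)
    move_gripper(.03)
    hit=servo_line(np.r_[c[:2],z-.02],max_speed=.03,until_force=10); s=observe(); print(hit,s["position"],s["finger_gap"],s["moment"])
    servo_line(s["position"]+[0,0,.003],max_speed=.03)
else: servo_line(np.r_[c[:2],.05],max_speed=.1)
s=observe(); print(s["position"],s["qpos"],s["wrist_force"],s["moment"],s["time_s"])
E
```

```text
[ 0.56469911 -0.06137867  0.0323    ] [-0.16551644  0.00316289  0.02091919]
True [ 0.56469991 -0.06133106 -0.00267905] [-1.71250064  0.58063107  5.56965097] 17.3083
True [ 0.5651124  -0.06145297 -0.00308875] 0.02958314655932396 [-0.00730535  0.18222583 -0.00703001]
[ 5.65212788e-01 -6.14724918e-02 -6.29804892e-05] [-0.31907751  0.60403608  0.56517869  1.71898876 -0.38821042  0.94184888
  2.19028221] [ 0.13225783 -0.40510757  0.35312442] [-0.03689486  0.00663006  0.02165158] 18.5667
```

```bash
python3 - <<'E'
from h import *
from plant import *
q=observe()["qpos"].copy(); a=0
for d in [.2]*7+[.1]*2+[.04]*6:
    a+=d; g=q.copy(); g[6]-=a; move_joints(g); s=observe()
    print(round(a,2),s["moment"].round(3),s["wrist_force"].round(1),round(s["time_s"],2))
    if abs(s["moment"][2])>.7 or np.linalg.norm(s["wrist_force"])>35: break
E
```

```text
0.2 [-0.087 -0.333  0.02 ] [ 1.1 -0.1 -1.3] 18.88
0.4 [-0.068 -0.541  0.058] [ 2.4  0.  -1. ] 19.18
0.6 [-0.08  -0.733  0.059] [ 3.6 -0.6 -1.4] 19.49
0.8 [-0.111 -0.911  0.074] [ 4.2 -0.5 -3.2] 19.8
1.0 [-0.171 -1.014  0.091] [ 4.1 -0.9 -3.3] 20.11
1.2 [-0.288 -0.983  0.061] [ 4.5 -0.9 -1.3] 20.42
1.4 [-0.402 -0.905  0.032] [ 3.2 -1.5 -1.6] 20.73
1.5 [-0.472 -0.8    0.033] [ 3.4 -1.1 -0.1] 20.98
1.6 [-0.455 -0.656  0.035] [ 3.5 -2.7  0.2] 21.23
1.64 [-0.638 -0.566  0.098] [ 3.9 -1.7 -0.4] 21.48
1.68 [-0.695 -0.555  0.069] [ 3.4 -2.8  0.7] 21.73
1.72 [-0.712 -0.481  0.051] [ 2.4 -3.4  1.3] 21.98
1.76 [-0.661 -0.5    0.094] [ 1.8 -2.9  1.7] 22.23
1.8 [-0.892 -0.377  0.475] [ 1.5 -4.   2.1] 22.48
1.84 [-1.032  0.007  1.156] [ 0.3 -4.9  5.3] 22.73
```

```bash
python3 - <<'E'
from h import *
from plant import *
s=observe(); print(s["moment"][2])
q=s["qpos"].copy(); q[6]+=.14; move_joints(q); s=observe(); print(s["moment"],s["wrist_force"])
servo_line(s["position"]+[0,0,.12],max_speed=.08)
s=observe(); c=camera("wrist"); c["pos"]=s["position"]; c["ori"]=s["orientation"]
pickle.dump(c,open("w4.pkl","wb")); cv2.imwrite("pics/w4.png",c["color"][:,:,::-1])
print(s["time_s"],s["wrist_force"])
servo_line(s["position"]+[0,0,.15],max_speed=.2)
c=camera("top"); pickle.dump(c,open("top4.pkl","wb")); cv2.imwrite("pics/top4.png",c["color"][:,:,::-1])
E
```

```text
1.1555905831343194
[-0.32680563 -0.00093206  0.00708805] [-0.79584318 -1.38144756  0.67446541]
24.6333 [ 0.43088171 -0.01127844 -0.38028599]
```

View pics/w4.png

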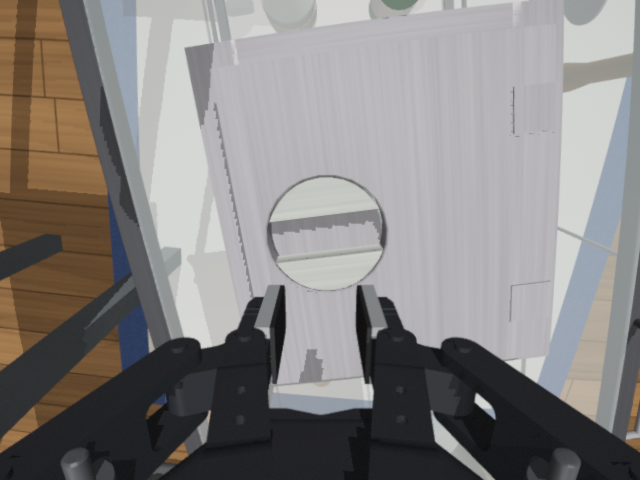

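The wrist view shows the slot's rim edges running about (272,222) to (379,209). It appears square to the front edge, which runs about (217,105) to (250,290). I'll check the angle numerically.

```bash
python3 - <<'E'
from h import *
w=wcam(pickle.load(open("w4.pkl","rb"))); p=np.load("pose.npy")
def ang(a,b):
    d=plane(w,b,.0323)-plane(w,a,.0323); return np.degrees(np.arctan2(d[1],d[0]))
print("slot",ang((379,209),(272,222)),ang((382,248),(276,261)),"front",ang((217,105),(250,290)),"side",ang((237,65),(512,30)),"yaw",np.degrees(p[3]))
E
```

```text
slot -167.45198780207537 -167.09732774055965 front -78.23996973290178 side 12.421848844482247 yaw 12.457369383953463
```

View pics/top4.png

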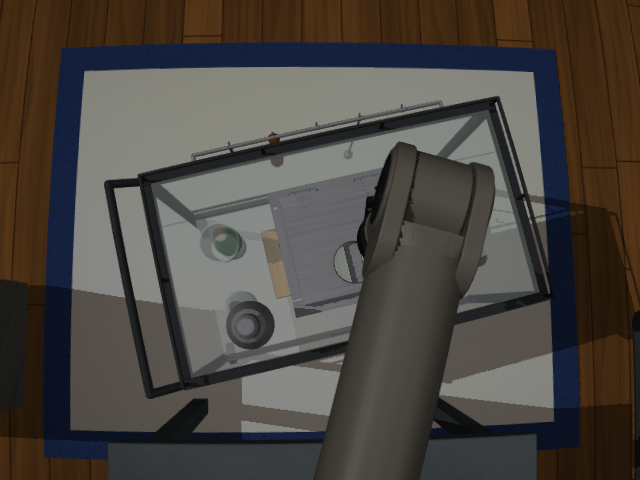

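The slot lies at 12.5–12.9° against the hatch's 12.4°, so it is square to the front edge and at its stop. In the top view the hatch is shut, and the shaker (250,325) and the left tumbler (222,242) haven't moved. The hand is clear above, so I'll hand in.

```bash
python3 -c "
from plant import *
print(observe()['time_s']); print(close_job())"
```

```text
25.6333
the job is handed in; nothing more can be done
None
```

The hatch is shut on its flange and the fastener is turned clockwise to its stop, with the slot square to the front edge; the job was handed in at 25.6 s with the hand clear and nothing seen disturbed, though the arm hid the right-hand tumbler and jigger in the last top view.

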